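Square up the packing-bench carousel and fit its upper tray

ROBOT

A 6-joint arm with a two-finger parallel gripper is mounted at the origin on the work surface. World frame = base frame: x ahead of the robot, y to its left, z up, the work surface at z = 0. Lengths are in m, angles in degrees, forces in N, time in s.
With the tool pointing down it reaches from about 0.3 to 0.75 m from the base axis. Payload 8.5 kg.
Tool frame: the origin (TCP) lies midway between the tips of the shut fingers; the grasp point (between the pads) lies 19 mm behind it (env.tcp_to_grasp is the z of the grasp point in the tool frame, in m); z points along the fingers, y is the line along which they close (so a half turn about z gives the same grasp; the last joint's range is limited). The gripper opens to 85 mm and grips with 20 to 120 N. Pads are 22 mm wide; open, the fingers measure 114 mm over their backs; the gripper's body (76 mm by 85 mm) begins 54 mm behind the grasp point. The pads swing forward as they close: fully open they stand 13 mm farther back than shut.
Start: joints at [54.528, 21.807, 74.336, -0, 83.858, -12.336], TCP at [0.216, 0.506, 0.231] pointing down, gripper open.
Joint ranges: [-178.18, 178.18], [-50.72, 133.34], [12.68, 142.11], [-81.47, 261.47], [9.98, 163.14], [-165.26, 165.26]. Speed limits (degrees/s): [136.94, 136.94, 180, 180, 180, 180].

INTERFACE

Orientations are given as a 3x3 rotation matrix whose columns are the frame's x, y, z axes.
In Python, from rig import env, imaging, job, models gives the robot as it stands. The module is installed in compiled form; this text tells all that it offers.
- The arm moves only by the tool jog_arm, never from a script. Its argument "plan" is text: rows parted by semicolons, each of 7 numbers parted by spaces: the turn, a rotation vector about the tool's x, y, z in degrees, then the shift along the tool's x, y, z in cm, then the closure in counts, from 0 (fully open) to 255 (shut). In form: rx ry rz x y z claw; .... A call has 1 to 10 rows; each row shifts and turns the commanded pose from where the row before left it, along the tool's axes as they then stand; what a row does not reach is not made up. A row lasts 1/12 s, in which the tool goes at most 41.7 mm and 7.16 degrees, less where a joint would pass 70% of its speed; a pose out of reach is approached as far as the arm can. A call with a gripper value outside its range is refused whole. The fingers move at their own pace and stop on an object; "grip_force" is the grip in N (left out, the last holds). Time passes only in rows, so rows that do not move let the fingers close. It gives the time, the measured TCP pose, the force, the opening and the grip force at its end, in the units of the state.
- env.observe(): the state, without advancing time (a new reading comes with each control period).
- imaging.get_image(name): name is "scene" or "top" or "wrist"; returns a dict with "pixels" (400x640x3 uint8, red, green, blue), "depth" (400x640 float32, m along the optical axis (not along the pixel's ray), 0 where there is no reading), "fov_y" (degrees; the focal length in pixels is half the picture's height over the tangent of half this angle, whatever the lens; pixels are square), "cx", "cy" (the principal point, pixels), "world_from_camera" (4x4, takes a point from camera to world coordinates). Camera axes: x right, y down, z forward; pixel columns grow to the right and rows downward; lengths in m; the calibration is good to about 2 mm. A picture is of the moment at which its call begins.
- job.close_job(): hands the job in; it is judged then, once.
Trained networks look in the newest picture that a camera, given by its name, has taken for a name from the list of things; names that differ only in an ending like _2 or _b are one class to them, and where a whole thing is asked for, a point or a joint stands for the part that bears it (a point fixed in the world has none). Each returns a list of dicts, best first, with "confidence" (0 to 1); they miss things now and then, are a little off and sometimes report something else, mostly with a low value. They report only what shows in the picture. A call takes as long as a camera call.
- models.outline_of(camera, query): "region" (400x640 bool, what is visible of it) and "bbox" ([centre column, centre row, width, height] in pixels, round what is visible of it).
- models.tip_of(camera, query): "at" ([column, row] in pixels: a listed point, or the origin of a listed thing).
The state is a dict: "time_s": time; "q": joint angles; "qvel": joint speeds; "joint_efforts": joint torques, N m; "position": TCP position; "tool_rot": TCP orientation; "ft_force": force on the tool from outside, world axes, zero at the start; "wrist_torque": the same for the moment, N m; "grip_width": finger opening in m; "gripper_force": force on a finger pad.
Only numpy, scipy, OpenCV 4.12 (cv2) and the standard library are available. Lean on these libraries where they do the work, as an engineer would, in place of code of your own. Each camera call takes 0.05 s, during which the arm holds its last target. There are 200 camera calls.

TASK

Push the packing bench's parts carousel round until the notch in its rim faces the fixed pointer on its foot. Then lift the loose tray by its handle and lower it, still held, over the carousel's four posts, either way round, so that each corner hole drops over its own pin and the tray sits flat on all four shoulders. Let go with the notch still facing the pointer, and leave the other things on the bench where they are.

Things in the scene. Friction and masses are not known exactly. Their poses are not given: they have to be found in the camera images.
- mark (a point): Tip of the fixed pointer: a level steel cone on the carousel's black round foot (280 mm across, 10 mm high), just outside the turntable's rim. The tip is 128 mm from the turning axis; this point lies above it, 32 mm above the bench. x axis: from the pointer to the turning axis; z up. The foot never moves; pointer and bracket reach 162 mm from the axis, are 36 mm wide and 36 mm high.
- hub (a point): Centre of the turntable's top face, on the turning axis, 32 mm above the bench. White laminate disc 250 mm across, 14 mm thick. The frame turns with it: x axis from the notch to the centre (the notch is on the -x side), z up. Dry friction (0.25 N m) stops it when the push stops; it turns either way. A grey divided cup tray 100 x 70 mm, 25 mm high, is fixed in the middle.
- notch (a point): The notch in the turntable's rim: a gap about 24 mm wide and 23 mm deep, the only one, through which the black foot shows. The point is in the gap at the rim, 125 mm from the axis, at the disc's top face; axes as hub. It faces the pointer when it is next to mark (3 mm from it at best).
- post (a point): One of the four steel posts on the disc, at x +/-75, y +/-60 mm from hub in its frame: 20 mm in diameter up to a flat shoulder 75 mm above the disc, then a pin 10 mm in diameter and 25 mm high with a bevelled tip (132 mm above the bench). This point: centre of the shoulder of the post at +75, +60; axes as hub.
- turntable (a joint): Angle of the turntable in rad, counter-clockwise seen from above; 0 or 6.283 when the notch faces the pointer. It starts anywhere at least 0.7 rad from there.
- tray_grip (a point): Loose aluminium tray 190 x 160 mm: plate 5 mm thick, edge wall 25 mm high over all, a 16 mm hole in each corner at x +/-75, y +/-60 mm from its centre. This point: middle of its handle bar, over the centre, 55 mm above the underside. Bar along x: 100 long, 16 wide, 18 mm high, legs 88 mm apart. z up. About 0.4 kg. Flat on the bench at first; seated, this point is 130 mm above hub.
- tape_roll: A roll of clear packing tape lying flat, 92 mm across, 48 mm high; to be left alone. Origin at its underside.
- carton: A small brown carton, 70 x 90 mm, 60 mm high; to be left alone. Origin at its underside.
- stapler: A black stapler, 130 mm long, 34 mm wide, about 55 mm high; to be left alone. Origin at its underside.
- label_roll: A roll of paper labels standing on end, 84 mm across, 50 mm high; to be left alone. Origin at its underside.
- screwdriver: A screwdriver lying down, 170 mm long, under 35 mm high; to be left alone. Origin at its underside.
- cleaner: A white jar with a lid, 60 mm across, 95 mm high; to be left alone. Origin at its underside.

How it is judged:
By the outcome, as a careful person would: the job done as asked, in the order asked, and still so for the second after the job is handed in, with the robot touching nothing.
It also fails if it takes over 72 s, if anything falls off the work surface, if the arm or the gripper's body presses on something with over 40 N, if the wrist force passes 120 N, or if a joint passes its speed limit or range.

## Working session

There is one attempt and no reset: what is moved stays moved. The work goes in short steps, Python scripts to look and compute and a tool call to move; the robot and the scene stay as the last step left them, time stands still between calls to the robot, and variables do not carry over. Pictures are saved under pics/ and viewed, at most 10 in all, crops included, and the job is handed in when it is done.

Besides the shell and the picture viewer there is one more tool, called after "Request:" by a JSON object that holds its "name" and its "arguments", one argument or row to a line. jog_arm: Moves the arm, as the interface text tells. Its arguments: {"type":"object","properties":{"plan":{"type":"string"},"grip_force":{"type":"number"}},"required":["plan"]}

```bash
mkdir -p pics
cat > h.py <<'E'
import numpy as np, cv2
from rig import env, imaging, job, models
def K(im):
    f=200/np.tan(np.radians(im["fov_y"]/2)); return f,im["cx"],im["cy"]
def onplane(im,uv,z):
    f,cx,cy=K(im);T=np.array(im["world_from_camera"])
    d=T[:3,:3]@np.array([(uv[0]-cx)/f,(uv[1]-cy)/f,1]);o=T[:3,3]
    return o+d*(z-o[2])/d[2]
def cloud(im):
    f,cx,cy=K(im);T=np.array(im["world_from_camera"]);D=im["depth"]
    v,u=np.mgrid[:400,:640]
    P=np.stack([(u-cx)/f*D,(v-cy)/f*D,D],-1)@T[:3,:3].T+T[:3,3]
    P[D==0]=np.nan; return P
def save(im,n): cv2.imwrite(f"pics/{n}.png",im["pixels"][:,:,::-1])
E
cat > a.py <<'E'
from h import *
np.set_printoptions(precision=4,suppress=True)
s=env.observe();print(s["time_s"],s["position"],s["tool_rot"],env.tcp_to_grasp)
Z=dict(mark=.032,hub=.032,notch=.032,post=.107,tray_grip=.055,tape_roll=0,carton=0,stapler=0,label_roll=0,screwdriver=0,cleaner=0)
for c in ("top","scene"):
    im=imaging.get_image(c);save(im,c+"0");print(c,np.array(im["world_from_camera"])[:3])
    for q,z in Z.items():
        for r in models.tip_of(c,q)[:4]:
            print(q,round(r["confidence"],2),np.round(r["at"]),onplane(im,r["at"],z))
E
python3 a.py
```

```text
0.0 [0.2159 0.5055 0.2307] [[-0.9196  0.3929 -0.0008]
 [ 0.3929  0.9196 -0.0011]
 [ 0.0003 -0.0014 -1.    ]] -0.0187
top [[ 0.0133 -0.998   0.0624  0.5126]
 [-0.9997 -0.0147 -0.0206  0.0014]
 [ 0.0215 -0.0621 -0.9978  1.1165]]
mark 0.91 [250. 246.] [0.4502 0.1843 0.032 ]
hub 0.67 [241. 201.] [0.5775 0.2139 0.032 ]
notch 0.63 [249. 161.] [0.6954 0.1937 0.032 ]
post 0.95 [252. 236.] [0.4821 0.1689 0.107 ]
tray_grip 0.63 [384. 218.] [ 0.5344 -0.1934  0.055 ]
tape_roll 0.59 [314. 266.] [0.391  0.0018 0.    ]
carton 0.86 [319. 160.] [ 0.707  -0.0096  0.    ]
stapler 0.93 [162. 246.] [0.4453 0.4472 0.    ]
label_roll 0.6 [461. 214.] [ 0.5507 -0.4356  0.    ]
label_roll 0.34 [250. 236.] [0.4791 0.192  0.    ]
label_roll 0.25 [252. 160.] [ 0.7024  0.1902 -0.    ]
screwdriver 0.65 [246. 144.] [0.7528 0.2108 0.    ]
cleaner 0.82 [381. 137.] [ 0.779  -0.1951  0.    ]
cleaner 0.65 [164. 246.] [0.4448 0.4402 0.    ]
scene [[ 0.0856  0.7041 -0.705   1.3563]
 [ 0.9963 -0.0561  0.065  -0.0625]
 [ 0.0062 -0.7079 -0.7063  0.8667]]
mark 0.61 [369. 174.] [0.4579 0.1795 0.032 ]
hub 0.57 [392. 203.] [0.5858 0.2265 0.032 ]
notch 0.73 [387. 232.] [0.6955 0.1887 0.032 ]
post 0.82 [375. 163.] [0.4885 0.1847 0.107 ]
tray_grip 0.96 [248. 196.] [ 0.5479 -0.1971  0.055 ]
tape_roll 0.58 [312. 170.] [0.3857 0.0015 0.    ]
carton 0.77 [312. 251.] [ 0.7186 -0.0209 -0.    ]
stapler 0.67 [450. 174.] [0.4404 0.4595 0.    ]
label_roll 0.75 [166. 210.] [ 0.5312 -0.4505  0.    ]
screwdriver 0.54 [400. 258.] [0.7612 0.2158 0.    ]
cleaner 0.96 [247. 270.] [ 0.7677 -0.1974  0.    ]
cleaner 0.65 [166. 209.] [ 0.528  -0.4496 -0.    ]
```

```bash
python3 -c "
import cv2
a=cv2.imread('pics/top0.png')[90:310,130:490];cv2.imwrite('pics/top0c.png',cv2.resize(a,None,fx=2.2,fy=2.2,interpolation=cv2.INTER_CUBIC))"
```

```text
(no output)
```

View pics/top0c.png

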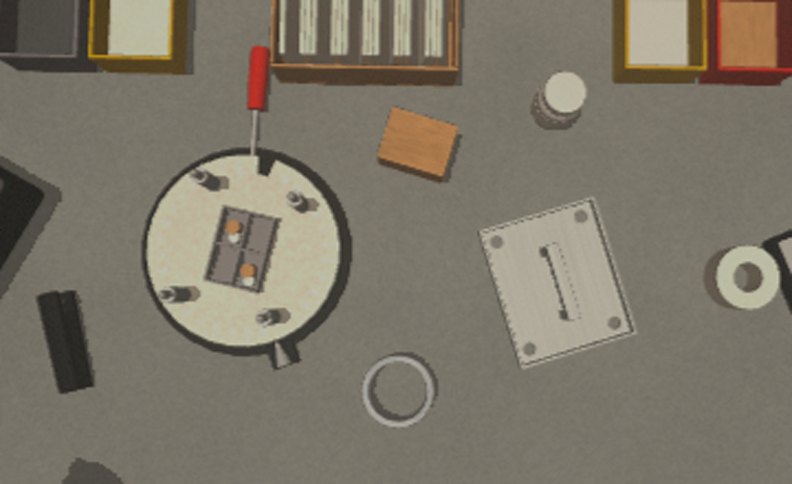

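View pics/scene0.png

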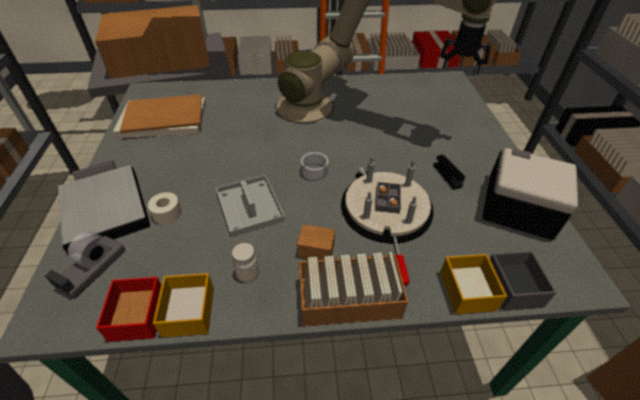

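The top picture shows the notch at full-image pixel (250,165) on the far side, the pointer at (259,249) on the near side, and the tray at (383,218) with its bar roughly along world x. The screwdriver tip is close to the foot at (246,150). Next I'll fit these precisely.

```bash
cat > fit.py <<'E'
from h import *
from scipy.optimize import least_squares
np.set_printoptions(precision=4,suppress=True)
def circ(p):
    r=least_squares(lambda a:np.hypot(p[:,0]-a[0],p[:,1]-a[1])-a[2],[*p.mean(0),.125],loss="soft_l1",f_scale=.002).x
    return r
for c in ("top","scene"):
    im=imaging.get_image(c);P=cloud(im)
    for q in ("hub",):
        # white disc: bright pixels near hub
        rgb=im["pixels"].astype(int);near=np.hypot(P[...,0]-.58,P[...,1]-.214)<.17
        m=(near&(abs(P[...,2]-.032)<.008)).astype(np.uint8)
        m=m*(rgb.min(2)>110).astype(np.uint8)
        print(c,"disc z",np.nanmedian(P[m>0][:,2]),m.sum())
        h=cv2.convexHull(np.argwhere(m)[:,::-1].astype(np.int32))[:,0]
        W=np.array([onplane(im,p,.032)[:2] for p in h]);print("disc",circ(W))
    for q in ("tray_grip",):
        r=models.outline_of(c,q)[0];m=r["region"];rb=r["confidence"]
        Q=P[m];print("tray",rb,m.sum(),np.nanpercentile(Q[:,2],[2,50,90,98,99.5]))
        h=cv2.convexHull(np.argwhere(m)[:,::-1].astype(np.int32))[:,0]
        W=np.array([onplane(im,p,.025)[:2] for p in h]).astype(np.float32)
        print("rect",cv2.minAreaRect(W*1000))
        B=Q[(Q[:,2]>.042)&(Q[:,2]<.07)];print("bar",len(B),B.mean(0))
        if len(B)>4: print(cv2.minAreaRect((B[:,:2]*1000).astype(np.float32)))
    for q in ("post","notch","mark"):
        z=.107 if q=="post" else .032
        for r in models.outline_of(c,q)[:1]: print(q,r["confidence"],r["bbox"])
E
python3 fit.py
```

```text
top disc z 0.031136315925919478 4591
disc [0.5714 0.2165 0.1251]
tray 0.69 3504 [-0.0001  0.0048  0.0243  0.0638  0.0656]
rect ((535.5435791015625, -196.0481719970703), (190.8749542236328, 162.32879638671875), 17.786806106567383)
bar 236 [ 0.5358 -0.196   0.0615]
((536.3863525390625, -197.42910766601562), (99.55165100097656, 17.23746681213379), 17.840932846069336)
post 0.7 [240.8, 204.4, 87.1, 84.3]
notch 0.82 [240.2, 204.8, 87.8, 89.1]
mark 0.59 [240.8, 206.0, 96.7, 98.6]
scene disc z 0.03285309656207869 2538
disc [0.5725 0.2155 0.1248]
tray 0.93 2763 [0.0024 0.0071 0.0264 0.065  0.0668]
rect ((546.3555908203125, -197.5504913330078), (213.3765411376953, 162.3257293701172), 17.649520874023438)
bar 174 [ 0.5468 -0.1988  0.0619]
((537.8522338867188, -200.5359649658203), (103.09458923339844, 16.36893653869629), 17.733596801757812)
post 0.63 [389.1, 198.5, 85.9, 82.0]
notch 0.64 [387.6, 199.0, 86.4, 77.4]
mark 0.95 [385.9, 200.6, 88.8, 92.4]
```

```bash
cat > ang.py <<'E'
from h import *
from scipy.optimize import least_squares
np.set_printoptions(precision=4,suppress=True)
def posts(P,h0,th0):
    d=P[...,:2]-h0;r=np.hypot(*np.moveaxis(d,-1,0))
    Q=P[(r<.125)&(P[...,2]>.06)&(P[...,2]<.14)];
    L=np.array([[a,b] for a in(.075,-.075) for b in(.06,-.06)])
    def pos(a): c,s=np.cos(a[2]),np.sin(a[2]);return L@np.array([[c,s],[-s,c]])+a[:2]
    f=lambda a:np.linalg.norm(Q[:,None,:2]-pos(a)[None],axis=2).min(1)
    r=least_squares(f,[*h0,th0],loss="soft_l1",f_scale=.004,x_scale=[.01,.01,.1]);return r.x,len(Q),np.median(f(r.x)),pos(r.x)
if __name__=="__main__":
  h0=np.array([.572,.216])
  for c in ("top","scene"):
    im=imaging.get_image(c);P=cloud(im)
    x,n,e,p=posts(P,h0,np.radians(169));print(c,"posts",x[:2],np.degrees(x[2]),n,e);print(p)
    d=P[...,:2]-h0;r=np.hypot(d[...,0],d[...,1]);a=np.degrees(np.arctan2(d[...,1],d[...,0]))
    m=(r>.1265)&(r<.165)&(P[...,2]>.02)&(P[...,2]<.045)&(abs(a)>140)
    print("pointer n",m.sum(),"centroid",P[m].mean(0),"ang",np.degrees(np.arctan2(*(P[m].mean(0)[:2]-h0)[::-1])),np.percentile(a[m]%360,[5,95]))
    # notch: brightness along ring
    T=np.linalg.inv(im["world_from_camera"]);f,cx,cy=K(im)
    g=cv2.cvtColor(im["pixels"],cv2.COLOR_RGB2GRAY);t=np.arange(-35,16,1.)
    v=0
    for rr in (.108,.113,.118):
        X=np.c_[h0[0]+rr*np.cos(np.radians(t)),h0[1]+rr*np.sin(np.radians(t)),np.full(len(t),.032)]@T[:3,:3].T+T[:3,3]
        v=v+cv2.remap(g,(X[:,0]/X[:,2]*f+cx).astype(np.float32),(X[:,1]/X[:,2]*f+cy).astype(np.float32),1).ravel()/3
    print("notch",np.c_[t,v].astype(int)[::2].tolist())
E
python3 ang.py
```

```text
top posts [0.5718 0.2132] 166.98670030662808 269 0.006122422077152285
[[0.4852 0.1716]
 [0.5122 0.2886]
 [0.6313 0.1379]
 [0.6584 0.2548]]
pointer n 53 centroid [0.4346 0.1645 0.0293] ang -159.46844274454835 [197.8889 203.2227]
notch [[-35, 182], [-33, 183], [-31, 184], [-29, 185], [-27, 184], [-25, 182], [-23, 182], [-21, 183], [-19, 176], [-17, 107], [-15, 55], [-13, 54], [-11, 53], [-9, 80], [-7, 162], [-5, 184], [-3, 182], [-1, 181], [1, 182], [3, 184], [5, 184], [7, 183], [9, 182], [11, 181], [13, 181], [15, 183]]
scene posts [0.579  0.2121] 167.17781979032625 497 0.005546221186647495
[[0.4926 0.1703]
 [0.5192 0.2873]
 [0.6389 0.137 ]
 [0.6655 0.254 ]]
pointer n 37 centroid [0.435  0.1585 0.0305] ang -157.23312199495138 [200.1047 204.853 ]
notch [[-35, 165], [-33, 163], [-31, 169], [-29, 174], [-27, 169], [-25, 167], [-23, 164], [-21, 165], [-19, 150], [-17, 103], [-15, 66], [-13, 61], [-11, 61], [-9, 96], [-7, 150], [-5, 166], [-3, 166], [-1, 164], [1, 164], [3, 169], [5, 171], [7, 167], [9, 165], [11, 165], [13, 168], [15, 167]]
```

Request:
{"name": "jog_arm", "arguments": {
  "plan": "0 0 -7 0 0 0 0;0 0 -7 0 0 0 0;0 0 -7 0 0 0 0;0 0 -7 0 0 0 0;0 0 -7 0 0 0 0;0 0 -7 0 0 0 0;0 0 -7 0 0 0 0;0 0 0 -2.2 -3.2 0 0;0 0 0 -2.2 -3.2 0 0;0 0 0 -2.2 -3.2 0 0",
  "grip_force": 25
}}

```text
time_s: 2.63
position: [0.3181, 0.4475, 0.2314]
tool_rot: [[-0.899, -0.438, 0.0], [-0.438, 0.899, 0.0], [-0.0, 0.0, -1.0]]
ft_force: [-0.3, 0.3, -0.5]
grip_width: 0.0852
gripper_force: 0.0
```

Request:
{"name": "jog_arm", "arguments": {
  "plan": "0 0 0 -2.2 -3.2 0 0;0 0 0 -2.2 -3.2 0 0;0 0 0 -2.2 -3.2 0 0;0 0 0 -2.2 -3.2 0 0;0 0 0 -2.2 -3.2 0 0;0 0 0 -2.2 -3.2 0 0;0 0 0 -2.2 -3.2 0 0;0 0 0 -2.2 -3.2 0 0;0 0 0 0 0 0 0;0 0 0 0 0 0 0"
}}

```text
time_s: 3.47
position: [0.5888, 0.2931, 0.2303]
tool_rot: [[-0.901, -0.434, -0.001], [-0.434, 0.901, -0.0], [0.001, 0.0, -1.0]]
ft_force: [0.0, 0.5, -0.1]
grip_width: 0.0853
gripper_force: 0.0
```

```bash
cat > w.py <<'E'
import sys
from h import *
np.set_printoptions(precision=4,suppress=True)
im=imaging.get_image("wrist");save(im,sys.argv[1])
print(np.array(im["world_from_camera"])[:3],im["fov_y"])
for q,z in dict(mark=.032,hub=.032,notch=.032,post=.107).items():
    for r in models.tip_of("wrist",q)[:4]:
        print(q,round(r["confidence"],2),np.round(r["at"]),onplane(im,r["at"],z))
E
python3 w.py w1
```

```text
[[-0.4336  0.8678  0.2426  0.5271]
 [ 0.9011  0.4178  0.1161  0.2641]
 [-0.0006  0.2689 -0.9632  0.3733]] 68.71084080719743
mark 0.91 [267.   9.] [0.4546 0.1707 0.032 ]
mark 0.66 [206. 215.] [0.6933 0.1906 0.032 ]
hub 0.84 [262. 133.] [0.5718 0.2146 0.032 ]
notch 0.8 [201. 218.] [0.6993 0.1862 0.032 ]
notch 0.31 [ 60. 159.] [0.7019 0.0131 0.032 ]
post 0.82 [237.  20.] [0.4885 0.1729 0.107 ]
post 0.57 [480. 126.] [0.4728 0.3972 0.107 ]
```

View pics/w1.png

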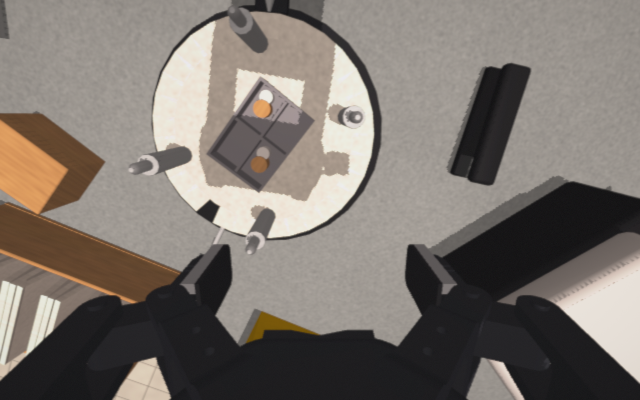

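Pointer tip is at (267,9), hub at (262,133), notch at (205,213), and the far post's pin at (250,248), all agreeing with the fits: mark direction about 200.5°, notch about -12.9°. I'll grip the far post and carry it round clockwise.

Request:
{"name": "jog_arm", "arguments": {
  "plan": "0 0 0 -2.3 -3.1 0 0;0 0 0 -2.3 -3.1 0 0;0 0 0 0 0 3.1 0;0 0 0 0 0 3.1 0;0 0 0 0 0 3.1 0;0 0 0 0 0 3.1 0;0 0 0 0 0 3.1 0;0 0 0 0 0 0 0;0 0 0 0 0 0 0"
}}

```text
time_s: 4.47
position: [0.655, 0.2594, 0.076]
tool_rot: [[-0.899, -0.437, -0.002], [-0.437, 0.899, -0.0], [0.002, 0.001, -1.0]]
ft_force: [0.4, -0.5, 1.4]
grip_width: 0.0856
gripper_force: 0.0
```

Request:
{"name": "jog_arm", "arguments": {
  "plan": "0 0 0 0 0 0 255;0 0 0 0 0 0 255;0 0 0 0 0 0 255;0 0 0 0 0 0 255;0 0 0 0 0 0 255;0 0 0 0 0 0 255;0 0 0 0 0 0 255;0 0 0 0 0 0 255",
  "grip_force": 20
}}

```text
time_s: 5.13
position: [0.6563, 0.2587, 0.0773]
tool_rot: [[-0.9, -0.436, 0.002], [-0.436, 0.9, -0.0], [-0.001, -0.001, -1.0]]
ft_force: [-0.7, -0.8, 5.7]
grip_width: 0.0191
gripper_force: 20.9
```

Request:
{"name": "jog_arm", "arguments": {
  "plan": "0 0 5 0.037 -0.837 0 255;0 0 5 0.037 -0.837 0 255;0 0 5 0.037 -0.837 0 255;0 0 5 0.037 -0.837 0 255;0 0 0 0 0 0 255;0 0 0 0 0 0 255"
}}

```text
time_s: 5.63
position: [0.666, 0.2267, 0.0773]
tool_rot: [[-0.995, -0.103, 0.003], [-0.103, 0.995, 0.001], [-0.003, 0.0, -1.0]]
ft_force: [4.1, 0.1, 4.5]
grip_width: 0.0191
gripper_force: 21.0
```

Request:
{"name": "jog_arm", "arguments": {
  "plan": "0 0 5 0.037 -0.837 0 255;0 0 5 0.037 -0.837 0 255;0 0 5 0.037 -0.837 0 255;0 0 5 0.037 -0.837 0 255;0 0 5 0.037 -0.837 0 255;0 0 5 0.037 -0.837 0 255;0 0 5 0.037 -0.837 0 255;0 0 5 0.037 -0.837 0 255;0 0 5 0.037 -0.837 0 255;0 0 5 0.037 -0.837 0 255"
}}

```text
time_s: 6.47
position: [0.6394, 0.1506, 0.0773]
tool_rot: [[-0.716, 0.698, 0.004], [0.698, 0.716, 0.001], [-0.002, 0.004, -1.0]]
ft_force: [3.6, 4.1, 5.8]
grip_width: 0.0195
gripper_force: 21.1
```

Request:
{"name": "jog_arm", "arguments": {
  "plan": "0 0 5 0.037 -0.837 0 255;0 0 5 0.037 -0.837 0 255;0 0 5 0.037 -0.837 0 255;0 0 5 0.037 -0.837 0 255;0 0 5 0.037 -0.837 0 255;0 0 5 0.037 -0.837 0 255;0 0 5 0.037 -0.837 0 255;0 0 5 0.037 -0.837 0 255;0 0 5 0.037 -0.837 0 255;0 0 0 0 0 0 255"
}}

```text
time_s: 7.3
position: [0.5699, 0.1236, 0.0772]
tool_rot: [[-0.013, 1.0, 0.001], [1.0, 0.013, 0.004], [0.004, 0.001, -1.0]]
ft_force: [-0.1, 12.3, 7.3]
grip_width: 0.0194
gripper_force: 21.2
```

Request:
{"name": "jog_arm", "arguments": {
  "plan": "0 0 5 -0.03 -0.837 0 255;0 0 5 -0.03 -0.837 0 255;0 0 5 -0.03 -0.837 0 255;0 0 5 -0.03 -0.837 0 255;0 0 5 -0.03 -0.837 0 255;0 0 0 0 0 0 255;0 0 0 0 0 0 255"
}}

```text
time_s: 7.88
position: [0.531, 0.13, 0.0772]
tool_rot: [[0.407, 0.913, 0.006], [0.913, -0.407, 0.006], [0.008, 0.003, -1.0]]
ft_force: [7.7, 20.4, 2.4]
grip_width: 0.0192
gripper_force: 20.8
```

```bash
sed -i 's/np.radians(169)/np.radians(24)/' ang.py; python3 w.py w2; python3 ang.py | grep -v notch
```

```text
[[ 0.9135 -0.3929 -0.1058  0.5583]
 [-0.4069 -0.8806 -0.243   0.1926]
 [ 0.0023  0.265  -0.9642  0.2207]] 68.71084080719743
mark 0.69 [190. 210.] [0.4552 0.1726 0.032 ]
top posts [0.5704 0.2135] 24.421456341487964 146 0.006074742837962942
[[0.6139 0.2992]
 [0.6635 0.1899]
 [0.4773 0.2372]
 [0.5269 0.1279]]
pointer n 6 centroid [0.4491 0.1699 0.0265] ang -159.42898419782836 [199.5935 201.6325]
scene posts [0.5807 0.2113] 25.795095519767496 507 0.0068293658680465726
[[0.6222 0.298 ]
 [0.6744 0.1899]
 [0.4871 0.2327]
 [0.5393 0.1247]]
pointer n 10 centroid [0.4447 0.1656 0.0279] ang -158.41262626342015 [200.2102 202.6459]
```

View pics/w2.png

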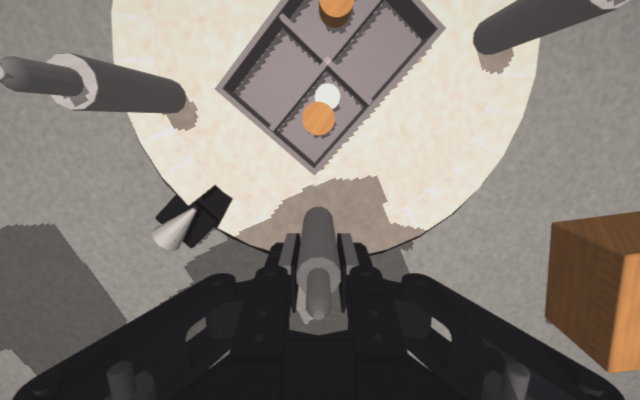

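The notch (dark gap around (208,205)) nearly meets the cone tip at (195,207), and the post is held between the fingers at (318,240). I'll measure the residual angle.

```bash
cat > res.py <<'E'
from h import *
from scipy.optimize import least_squares
im=imaging.get_image("wrist")
T=np.linalg.inv(im["world_from_camera"]);f,cx,cy=K(im);g=cv2.cvtColor(im["pixels"],cv2.COLOR_RGB2GRAY)
def samp(X):
    X=X@T[:3,:3].T+T[:3,3];return cv2.remap(g,(X[:,0]/X[:,2]*f+cx).astype(np.float32),(X[:,1]/X[:,2]*f+cy).astype(np.float32),1).ravel()
# rim from edge: for each angle find last bright radius
h=np.array([.572,.2155]);rs=np.arange(.11,.14,.0005);W=[]
for a in np.radians(np.r_[150:190:1,212:225:1,285:340:1]):
    d=np.array([np.cos(a),np.sin(a)]);v=samp(np.c_[h+rs[:,None]*d,np.full(len(rs),.032)])
    k=np.argmax(v.astype(int)[:-2]-v[2:]);
    if int(v[k])-v[k+2]>30: W.append(h+rs[k+1]*d)
W=np.array(W);r=least_squares(lambda a:np.hypot(*(W-a[:2]).T)-.125,[*h],loss="soft_l1",f_scale=.001).x
print("hub from rim",r,len(W))
t=np.arange(185,216,.5)
for rr in (.106,.11,.114,.118,.122):
    v=samp(np.c_[r[0]+rr*np.cos(np.radians(t)),r[1]+rr*np.sin(np.radians(t)),np.full(len(t),.032)])
    dk=t[v<110];print(rr,dk.min(),dk.max(),(dk.min()+dk.max())/2)
for rr in (.130,.134,.138,.142,.146): # cone at mid height
    for z in (.026,):
        v=samp(np.c_[r[0]+rr*np.cos(np.radians(t)),r[1]+rr*np.sin(np.radians(t)),np.full(len(t),z)])
        print(rr,np.c_[t,v].astype(int)[::2].tolist())
E
python3 res.py
```

```text
hub from rim [0.57432767 0.21620656] 96
0.106 200.5 208.5 204.5
0.11 200.0 208.5 204.25
0.114 200.0 209.0 204.5
0.118 199.5 209.0 204.25
0.122 199.5 209.5 204.5
0.13 [[185, 133], [186, 129], [187, 121], [188, 107], [189, 102], [190, 107], [191, 121], [192, 131], [193, 132], [194, 43], [195, 36], [196, 41], [197, 41], [198, 45], [199, 39], [200, 172], [201, 168], [202, 30], [203, 26], [204, 37], [205, 38], [206, 38], [207, 37], [208, 30], [209, 77], [210, 116], [211, 107], [212, 93], [213, 80], [214, 53], [215, 62]]
0.134 [[185, 147], [186, 150], [187, 144], [188, 139], [189, 142], [190, 143], [191, 141], [192, 141], [193, 140], [194, 64], [195, 37], [196, 37], [197, 37], [198, 37], [199, 78], [200, 193], [201, 177], [202, 72], [203, 26], [204, 37], [205, 38], [206, 37], [207, 38], [208, 39], [209, 141], [210, 149], [211, 150], [212, 149], [213, 142], [214, 118], [215, 94]]
0.138 [[185, 149], [186, 146], [187, 144], [188, 147], [189, 149], [190, 147], [191, 142], [192, 140], [193, 139], [194, 100], [195, 36], [196, 36], [197, 37], [198, 37], [199, 147], [200, 201], [201, 184], [202, 1
[... 184 characters left out ...]
[187, 143], [188, 147], [189, 144], [190, 148], [191, 147], [192, 147], [193, 145], [194, 126], [195, 36], [196, 36], [197, 36], [198, 56], [199, 169], [200, 202], [201, 186], [202, 128], [203, 50], [204, 27], [205, 35], [206, 36], [207, 36], [208, 83], [209, 149], [210, 145], [211, 147], [212, 103], [213, 94], [214, 92], [215, 91]]
0.146 [[185, 148], [186, 145], [187, 148], [188, 142], [189, 142], [190, 146], [191, 142], [192, 144], [193, 147], [194, 143], [195, 36], [196, 35], [197, 36], [198, 116], [199, 178], [200, 203], [201, 185], [202, 144], [203, 87], [204, 26], [205, 34], [206, 36], [207, 34], [208, 96], [209, 147], [210, 144], [211, 122], [212, 91], [213, 94], [214, 94], [215, 91]]
```

Request:
{"name": "jog_arm", "arguments": {
  "plan": "0 0 1.8 0.06 -0.3 0 255;0 0 1.8 0.06 -0.3 0 255;0 0 0 0 0 0 255;0 0 0 0 0 0 255;0 0 0 0 0 0 255"
}}

```text
time_s: 8.7
position: [0.5261, 0.1326, 0.0771]
tool_rot: [[0.463, 0.886, 0.005], [0.886, -0.463, 0.005], [0.007, 0.002, -1.0]]
ft_force: [6.0, 16.2, 4.7]
grip_width: 0.0192
gripper_force: 21.0
```

```bash
python3 res.py|cut -c1-60
```

```text
hub from rim [0.57430015 0.21619724] 96
0.106 197.0 205.0 201.0
0.11 196.5 205.0 200.75
0.114 196.5 205.5 201.0
0.118 196.5 205.5 201.0
0.122 196.0 206.0 201.0
0.13 [[185, 131], [186, 124], [187, 113], [188, 104], [189, 
0.134 [[185, 148], [186, 150], [187, 143], [188, 140], [189,
0.138 [[185, 149], [186, 147], [187, 145], [188, 147], [189,
0.142 [[185, 143], [186, 141], [187, 143], [188, 146], [189,
0.146 [[185, 147], [186, 145], [187, 149], [188, 142], [189,
```

Request:
{"name": "jog_arm", "arguments": {
  "plan": "0 0 0 0 0 0 0;0 0 0 0 0 0 0;0 0 0 0 0 0 0;0 0 0 0 0 0 0;0 0 0 0 0 0 0;0 0 0 0 0 -4 0;0 0 0 0 0 -4 0;0 0 0 0 0 -4 0;0 0 0 0 0 -4 0;0 0 0 0 0 0 0"
}}

```text
time_s: 9.58
position: [0.5269, 0.1298, 0.2441]
tool_rot: [[0.465, 0.885, 0.014], [0.885, -0.465, 0.0], [0.006, 0.012, -1.0]]
ft_force: [-0.4, -0.2, 0.7]
grip_width: 0.0855
gripper_force: 0.0
```

Request:
{"name": "jog_arm", "arguments": {
  "plan": "0 0 6.4 0 0 0 0;0 0 6.4 0 0 0 0;0 0 6.4 0 0 0 0;0 0 6.4 0 0 0 0;0 0 6.4 0 0 0 0;0 0 6.4 0 0 0 0;0 0 6.4 0 0 0 0;0 0 0 0 0 0 0;0 0 0 0 0 0 0"
}}

```text
time_s: 10.33
position: [0.5245, 0.1296, 0.236]
tool_rot: [[0.953, 0.303, -0.001], [0.303, -0.953, -0.0], [-0.001, -0.0, -1.0]]
ft_force: [-0.1, -0.3, 0.0]
grip_width: 0.0853
gripper_force: 0.0
```

```bash
python3 w.py w3; sed -i 's/np.r_\[.*\]):/np.r_[0:360:1]):/' res.py; python3 res.py|cut -c1-60; python3 ang.py | grep -v notch
```

```text
[[ 0.3032 -0.9169 -0.2597  0.5902]
 [-0.9529 -0.2914 -0.0836  0.1512]
 [ 0.001   0.2728 -0.9621  0.379 ]] 68.71084080719743
mark 0.92 [270. 216.] [0.4557 0.1712 0.032 ]
hub 0.71 [260. 106.] [0.579  0.2159 0.032 ]
notch 0.63 [268. 215.] [0.456  0.1744 0.032 ]
post 0.77 [156.  18.] [0.6225 0.301  0.107 ]
hub from rim [0.57366475 0.2162193 ] 335
0.106 197.5 205.0 201.25
0.11 197.0 205.0 201.0
0.114 197.0 205.5 201.25
0.118 196.5 206.0 201.25
0.122 196.5 206.0 201.25
0.13 [[185, 52], [186, 51], [187, 47], [188, 42], [189, 43],
0.134 [[185, 154], [186, 151], [187, 147], [188, 145], [189,
0.138 [[185, 152], [186, 154], [187, 155], [188, 149], [189,
0.142 [[185, 151], [186, 155], [187, 152], [188, 150], [189,
0.146 [[185, 147], [186, 148], [187, 147], [188, 148], [189,
top posts [0.57   0.2136] 20.95793830306034 149 0.005928984680448321
[[0.6186 0.2965]
 [0.6615 0.1844]
 [0.4785 0.2428]
 [0.5214 0.1308]]
pointer n 32 centroid [0.4366 0.1683 0.0295] ang -160.57700860348478 [197.3863 201.4471]
scene posts [0.5789 0.212 ] 21.276776906250234 503 0.005428872485095682
[[0.6271 0.2951]
 [0.6706 0.1833]
 [0.4873 0.2407]
 [0.5308 0.1289]]
pointer n 19 centroid [0.439  0.1635 0.031 ] ang -158.4589453241272 [199.9227 202.8382]
```

View pics/w3.png

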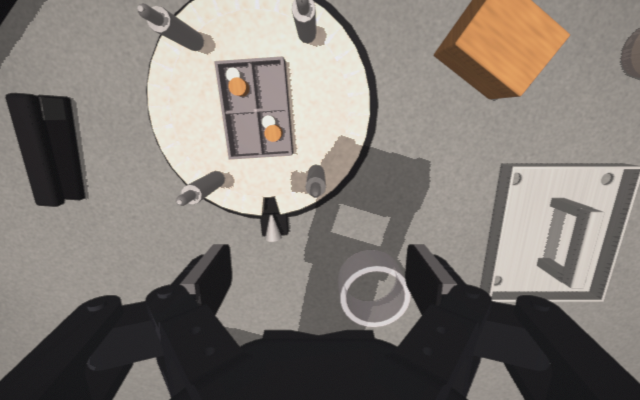

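The notch at (270,205) and the pointer tip at (270,217) line up on the hub axis; hub is at (0.5737, 0.2162), bearing 21.1°. Now to the tray.

Request:
{"name": "jog_arm", "arguments": {
  "plan": "0 0 0 -1.1 3.93 0 0;0 0 0 -1.1 3.93 0 0;0 0 0 -1.1 3.93 0 0;0 0 0 -1.1 3.93 0 0;0 0 0 -1.1 3.93 0 0;0 0 0 -1.1 3.93 0 0;0 0 0 -1.1 3.93 0 0;0 0 0 -1.1 3.93 0 0;0 0 0 0 0 0 0;0 0 0 0 0 0 0"
}}

```text
time_s: 11.57
position: [0.5348, -0.1985, 0.2358]
tool_rot: [[0.955, 0.297, -0.001], [0.297, -0.955, 0.0], [-0.0, -0.001, -1.0]]
ft_force: [0.3, 0.6, 0.4]
grip_width: 0.0852
gripper_force: 0.0
```

```bash
cat > t.py <<'E'
from h import *
np.set_printoptions(precision=4,suppress=True)
im=imaging.get_image("wrist");P=cloud(im);print(env.observe()["position"])
for r in models.tip_of("wrist","tray_grip")[:2]: print(r["confidence"],onplane(im,r["at"],.055))
Q=P[np.hypot(P[...,0]-.536,P[...,1]+.197)<.07];B=Q[(Q[:,2]>.055)&(Q[:,2]<.07)]
print(len(B),np.median(B[:,2]),cv2.minAreaRect((B[:,:2]*1000).astype(np.float32)))
E
python3 t.py
```

```text
[ 0.5349 -0.197   0.2361]
0.6 [ 0.5367 -0.1956  0.055 ]
1273 0.06427818028027638 ((538.6934204101562, -198.05690002441406), (99.28083801269531, 15.015621185302734), 17.700782775878906)
```

Request:
{"name": "jog_arm", "arguments": {
  "plan": "0 0 0 0.3 0 4 0;0 0 0 0 0 4 0;0 0 0 0 0 4 0;0 0 0 0 0 4 0;0 0 0 0 0 2 0;0 0 0 0 0 2 0;0 0 0 0 0 0 0;0 0 0 0 0 0 0"
}}

```text
time_s: 12.33
position: [0.538, -0.1945, 0.0365]
tool_rot: [[0.953, 0.302, -0.001], [0.302, -0.953, 0.001], [-0.001, -0.001, -1.0]]
ft_force: [-0.8, -0.0, 0.5]
grip_width: 0.0852
gripper_force: 0.0
```

Request:
{"name": "jog_arm", "arguments": {
  "plan": "0 0 0 0 0 0 255;0 0 0 0 0 0 255;0 0 0 0 0 0 255;0 0 0 0 0 0 255;0 0 0 0 0 0 255;0 0 0 0 0 0 255;0 0 0 0 0 0 255;0 0 0 0 0 0 255;0 0 0 0 0 0 255;0 0 0 0 0 0 255",
  "grip_force": 80
}}

```text
time_s: 13.17
position: [0.5383, -0.1961, 0.0371]
tool_rot: [[0.954, 0.3, 0.001], [0.3, -0.954, -0.001], [0.001, 0.002, -1.0]]
ft_force: [-0.2, -0.1, 5.9]
grip_width: 0.0145
gripper_force: 79.3
```

Request:
{"name": "jog_arm", "arguments": {
  "plan": "0 0 0 0 0 -1 255;0 0 0 0 0 -3 255;0 0 0 0 0 -4 255;0 0 0 0 0 -4 255;0 0 0 0 0 -4 255;0 0 -1.8 0 0 -3 255;0 0 -1.8 0 0 0 255;0 0 0 0 0 0 255;0 0 0 0 0 0 255"
}}

```text
time_s: 13.92
position: [0.5373, -0.1953, 0.2257]
tool_rot: [[0.934, 0.359, -0.002], [0.359, -0.934, 0.001], [-0.001, -0.002, -1.0]]
ft_force: [-0.5, -0.0, -4.3]
grip_width: 0.0148
gripper_force: 78.7
```

Request:
{"name": "jog_arm", "arguments": {
  "plan": "0 0 0 1.5 -3.1 0 255;0 0 0 1.5 -3.1 0 255;0 0 0 1.5 -3.1 0 255;0 0 0 1.5 -3.1 0 255;0 0 0 1.5 -3.1 0 255;0 0 0 1.5 -3.1 0 255;0 0 0 1.5 -3.1 0 255;0 0 0 1.5 -3.1 0 255;0 0 0 1.5 -3.1 0 255;0 0 0 1.5 -3.1 0 255"
}}

```text
time_s: 14.75
position: [0.5656, 0.1492, 0.2246]
tool_rot: [[0.934, 0.358, -0.004], [0.358, -0.934, -0.0], [-0.004, -0.001, -1.0]]
ft_force: [0.8, -0.5, -2.8]
grip_width: 0.0146
gripper_force: 78.9
```

Request:
{"name": "jog_arm", "arguments": {
  "plan": "0 0 0 1.5 -3.1 0 255;0 0 0 1.5 -3.1 0 255;0 0 0 0 0 0 255;0 0 0 0 0 0 255;0 0 0 0 0 0 255"
}}

```text
time_s: 15.17
position: [0.5717, 0.2159, 0.2249]
tool_rot: [[0.933, 0.359, -0.003], [0.359, -0.933, -0.001], [-0.003, -0.0, -1.0]]
ft_force: [0.3, 0.2, -2.6]
grip_width: 0.0146
gripper_force: 79.1
```

```bash
cat > c.py <<'E'
import sys
from h import *
for c in ("wrist","top"):
    im=imaging.get_image(c);save(im,c+sys.argv[1])
a=cv2.imread("pics/top%s.png"%sys.argv[1])[140:270,170:310];b=cv2.imread("pics/wrist%s.png"%sys.argv[1])
a=cv2.resize(a,(431,400),interpolation=cv2.INTER_CUBIC);b=cv2.resize(b,(640,400))[:,:]
cv2.imwrite("pics/both%s.png"%sys.argv[1],cv2.vconcat([cv2.resize(b,(480,300)),cv2.resize(a,(323,300))[:, :].copy() if 0 else cv2.copyMakeBorder(cv2.resize(a,(323,300)),0,0,0,157,0)]))
s=env.observe();print(s["position"],s["tool_rot"],s["ft_force"])
E
python3 c.py 4
```

```text
[0.57204377 0.21512749 0.22566346] [[ 9.33756208e-01  3.57906149e-01 -1.59108474e-03]
 [ 3.57905863e-01 -9.33757555e-01 -4.70634722e-04]
 [-1.65413045e-03 -1.30000463e-04 -9.99998623e-01]] [-0.32318464  0.3772264  -4.57396981]
```

View pics/both4.png

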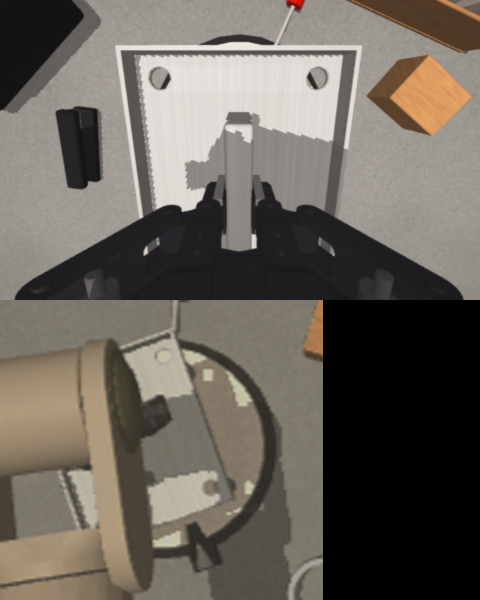

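The wrist view (upper) shows the two far corner holes at about (211,103) and (423,103) in full pixels; the top view is mostly hidden by the arm. I'll magnify the holes.

```bash
cat > hol.py <<'E'
from h import *
import sys
np.set_printoptions(precision=4,suppress=True)
im=imaging.get_image("wrist");T=np.array(im["world_from_camera"]);f,cx,cy=K(im)
s=env.observe();R=np.array(s["tool_rot"]);p=np.array(s["position"])
# plate plane depth check
P=cloud(im);L=(P-p)@R   # tool coords
m=(abs(L[...,0]-.05)<.03)&(abs(L[...,1])<.05)&(L[...,2]>.02)&(L[...,2]<.05);zt=np.nanmedian(L[m][:,2]);print("plate top in tool z",zt)
# rectify plate plane in tool coords, 0.25mm/px: x 45..105mm, y -85..85mm
xs=np.arange(.045,.105,.00025);ys=np.arange(-.085,.085,.00025)
Y,X=np.meshgrid(ys,xs);Z=np.full(X.shape,.0315)
W=np.stack([X,Y,Z],-1)@R.T+p;C=(W-T[:3,3])@T[:3,:3]
o=cv2.remap(im["pixels"],(C[...,0]/C[...,2]*f+cx).astype(np.float32),(C[...,1]/C[...,2]*f+cy).astype(np.float32),1)[:,:,::-1].copy()
for sy in(-.06,.06): cv2.circle(o,(int((sy+.085)/.00025),int(.03/.00025)),32,(0,0,255),1)
cv2.imwrite("pics/%s.png"%sys.argv[1],o)
E
python3 hol.py h4
```

```text
plate top in tool z 0.032151894987923944
```

View pics/h4.png

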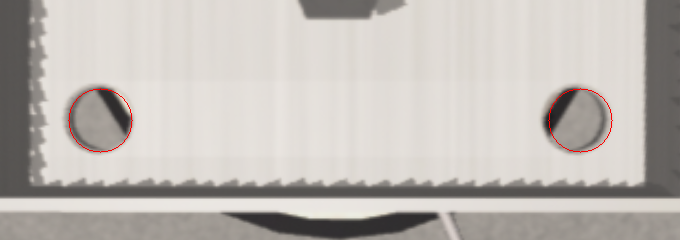

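Tray is centred in the grip to within 1 mm (holes at (99,119) and (575,119) against the nominal circles), unrotated. I'll lower to just above the pins and look through the holes.

Request:
{"name": "jog_arm", "arguments": {
  "plan": "0 0 0 0.2 0.05 1.5 255;0 0 0 0 0 1.5 255;0 0 0 0 0 1.5 255;0 0 0 0 0 0.8 255;0 0 0 0 0 0 255;0 0 0 0 0 0 255"
}}

```text
time_s: 15.82
position: [0.5744, 0.216, 0.1736]
tool_rot: [[0.933, 0.359, -0.0], [0.359, -0.933, -0.0], [-0.0, -0.0, -1.0]]
ft_force: [0.2, -0.3, -3.4]
grip_width: 0.0145
gripper_force: 79.0
```

```bash
python3 hol.py h5
```

```text
plate top in tool z 0.03249291793522144
```

View pics/h5.png

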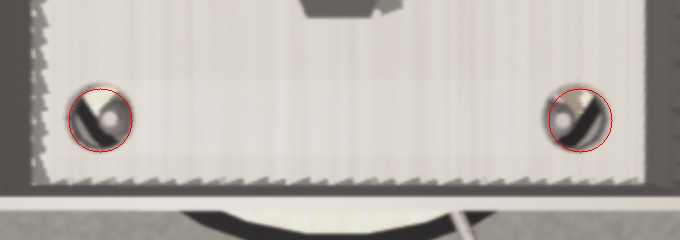

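Both pin tips show inside their holes at (110,118) and (565,118), matching the perspective-corrected expectation (112/568, 119) to under 1 mm. Lowering.

Request:
{"name": "jog_arm", "arguments": {
  "plan": "0 0 0 0 0 0.5 255;0 0 0 0 0 0.5 255;0 0 0 0 0 0.5 255;0 0 0 0 0 0.5 255;0 0 0 0 0 0.4 255;0 0 0 0 0 0 255;0 0 0 0 0 0 255"
}}

```text
time_s: 16.45
position: [0.5742, 0.2164, 0.1491]
tool_rot: [[0.933, 0.359, -0.0], [0.359, -0.933, -0.0], [-0.0, -0.0, -1.0]]
ft_force: [0.3, 0.7, -2.7]
grip_width: 0.0143
gripper_force: 79.1
```

Request:
{"name": "jog_arm", "arguments": {
  "plan": "0 0 0 0 0 0.2 255;0 0 0 0 0 0.15 255;0 0 0 0 0 0.1 255;0 0 0 0 0 0.05 255;0 0 0 0 0 0 255;0 0 0 0 0 0 255;0 0 0 0 0 0 255"
}}

```text
time_s: 17.03
position: [0.5742, 0.2164, 0.1444]
tool_rot: [[0.933, 0.359, 0.0], [0.359, -0.933, 0.0], [0.0, 0.0, -1.0]]
ft_force: [0.3, -0.1, -3.7]
grip_width: 0.0146
gripper_force: 79.1
```

Request:
{"name": "jog_arm", "arguments": {
  "plan": "0 0 0 0 0 0.06 255;0 0 0 0 0 0.06 255;0 0 0 0 0 0.06 255;0 0 0 0 0 0 255;0 0 0 0 0 0 255"
}}

```text
time_s: 17.45
position: [0.5744, 0.2164, 0.1441]
tool_rot: [[0.933, 0.359, 0.002], [0.359, -0.933, 0.0], [0.002, 0.0, -1.0]]
ft_force: [-3.8, -0.4, 7.2]
grip_width: 0.0146
gripper_force: 80.8
```

Contact at the expected seat height (TCP 0.144), upward force 7 N. Releasing and backing off.

Request:
{"name": "jog_arm", "arguments": {
  "plan": "0 0 0 0 0 0 0;0 0 0 0 0 0 0;0 0 0 0 0 0 0;0 0 0 0 0 0 0;0 0 0 0 0 0 0;0 0 0 0 0 0 0;0 0 0 0 0 -2 0;0 0 0 0 0 -3 0;0 0 0 0 0 -4 0;0 0 0 0 0 -4 0"
}}

```text
time_s: 18.28
position: [0.5737, 0.2163, 0.2736]
tool_rot: [[0.933, 0.359, -0.002], [0.359, -0.933, -0.0], [-0.002, -0.0, -1.0]]
ft_force: [1.0, -0.7, 0.9]
grip_width: 0.0854
gripper_force: 0.0
```

Request:
{"name": "jog_arm", "arguments": {
  "plan": "0 0 0 -3 0 0 0;0 0 0 -3 0 0 0;0 0 0 -3 0 0 0;0 0 0 -3 0 0 0;0 0 0 -3 0 0 0;0 0 0 0 0 0 0;0 0 0 0 0 0 0"
}}

```text
time_s: 18.87
position: [0.4336, 0.1623, 0.2732]
tool_rot: [[0.933, 0.359, 0.001], [0.359, -0.933, 0.0], [0.001, 0.0, -1.0]]
ft_force: [0.8, 0.2, -0.6]
grip_width: 0.0853
gripper_force: 0.0
```

Run:
```python
from h import *
from res import *
save(im,"w6")
print(env.observe()["time_s"],env.observe()["position"])
P=cloud(im);d=P[...,:2]-np.array([.5742,.2164]);a=np.radians(21.1)
x=d@[np.cos(a),np.sin(a)];y=d@[-np.sin(a),np.cos(a)]
for sx in(1,-1):
  for sy in(1,-1):
    m=(abs(x-sx*.06)<.012)&(abs(y-sy*.045)<.01);print(sx,sy,m.sum(),np.nanmedian(P[m][:,2]))
```

```text
hub from rim [0.57384478 0.21631956] 208
0.106 197.5 205.0 201.25
0.11 197.0 205.5 201.25
0.114 197.0 205.5 201.25
0.118 196.5 206.0 201.25
0.122 196.5 206.0 201.25
0.13 [[185, 47], [186, 47], [187, 47], [188, 47], [189, 47], [190, 47], [191, 46], [192, 46], [193, 42], [194, 41], [195, 44], [196, 44], [197, 46], [198, 46], [199, 56], [200, 152], [201, 198], [202, 91], [203, 46], [204, 45], [205, 45], [206, 44], [207, 42], [208, 36], [209, 37], [210, 31], [211, 29], [212, 30], [213, 31], [214, 30], [215, 28]]
0.134 [[185, 51], [186, 50], [187, 49], [188, 47], [189, 46], [190, 48], [191, 50], [192, 48], [193, 46], [194, 44], [195, 47], [196, 47], [197, 46], [198, 47], [199, 98], [200, 189], [201, 207], [202, 143], [203, 46], [204, 45], [205, 46], [206, 47], [207, 38], [208, 30], [209, 31], [210, 30], [211, 31], [212, 31], [213, 29], [214, 30], [215, 31]]
0.138 [[185, 156], [186, 152], [187, 153], [188, 150], [189, 150], [190, 153], [191, 156], [192, 155], [193, 138], [194, 65], [195, 46], [196, 47], [197, 46], [198, 55], [199, 145], [200, 202], [201, 210], [202, 168], [203, 71], [204, 
[... 313 characters left out ...]
 206], [201, 208], [202, 183], [203, 108], [204, 42], [205, 40], [206, 30], [207, 35], [208, 79], [209, 101], [210, 102], [211, 101], [212, 98], [213, 101], [214, 103], [215, 102]]
0.146 [[185, 165], [186, 161], [187, 155], [188, 154], [189, 157], [190, 155], [191, 153], [192, 153], [193, 151], [194, 90], [195, 46], [196, 45], [197, 47], [198, 107], [199, 185], [200, 212], [201, 211], [202, 185], [203, 139], [204, 50], [205, 33], [206, 30], [207, 40], [208, 86], [209, 102], [210, 103], [211, 102], [212, 101], [213, 104], [214, 102], [215, 100]]
18.9167 [0.43449112 0.16250046 0.27297595]
1 1 0 nan
1 -1 0 nan
-1 1 522 0.11225825557034352
-1 -1 525 0.11231892666749815
  return np.nanmean(a, axis, out=out, keepdims=keepdims)
```

View pics/w6.png

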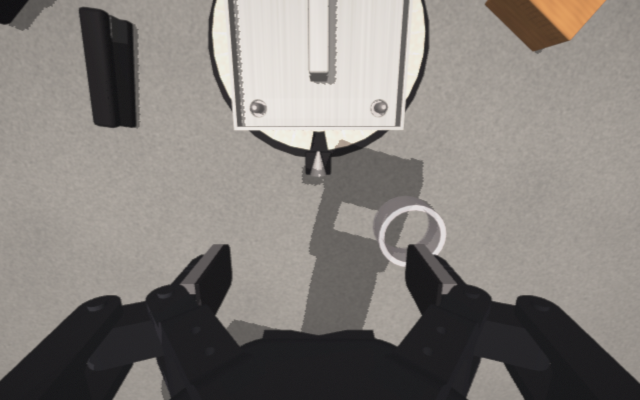

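The pins stand through the near holes at (258,107) and (380,107), plate at 0.112 m as it should be, and the pointer at (318,160) is in line with the notch. I'll check the far corners from the scene and top cameras, then hand in if flat.

Run:
```python
from h import *
a=np.radians(21.1);out=[]
for c in ("scene","top"):
  P=cloud(imaging.get_image(c));d=P[...,:2]-np.array([.5738,.2163])
  x=d@[np.cos(a),np.sin(a)];y=d@[-np.sin(a),np.cos(a)]
  for sx in(1,-1):
    for sy in(1,-1):
      m=(abs(x-sx*.06)<.012)&(abs(y-sy*.045)<.01);z=np.median(P[m][:,2]) if m.any() else np.nan
      print(c,sx,sy,m.sum(),z)
      if c=="scene": out.append(z)
if np.nanmax(out)-np.nanmin(out)<.004 and abs(np.nanmean(out)-.113)<.005 and np.isfinite(out).sum()>=3: print("handed",job.close_job())
```

```text
scene 1 1 91 0.04643138546894954
scene 1 -1 74 0.0721728123052729
scene -1 1 8 0.11545697122608584
scene -1 -1 73 0.11068544918649792
top 1 1 67 0.11134009800209443
top 1 -1 66 0.11107762748131689
top -1 1 68 0.111152704571302
top -1 -1 67 0.11096528913491888
```

The top camera shows all four corners at 0.111 m, so the tray is flat. The scene camera's odd values come from its oblique view over the tray wall.

```bash
python3 -c "
from rig import job;print(job.close_job())"
```

```text
the job is handed in; nothing more can be done
None
```

The job is handed in at about 19 s: the notch faces the pointer to within about 0.5°, and the tray sits flat on all four shoulders (corners level to 0.4 mm from the top camera) with the gripper clear; the carousel was turned by gripping a post lightly and carrying it round, and I saw nothing else moved, though I did not re-measure the other items.

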